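Unhitch a chocolate depositor's nozzle arm over its drip tray and hold it up

ROBOT

A 7-joint arm with a two-finger parallel gripper is mounted at the origin on the work surface. World frame = base frame: x ahead of the robot, y to its left, z up, the work surface at z = 0. Lengths are in mm, angles in rad, forces in N, time in s.
With the tool pointing down it reaches from about 350 to 900 mm from the base axis. Payload 19.9 kg.
Tool frame: the origin (TCP) lies between the finger pads; the fingertips stand 8 mm ahead of it and the grasp point (between the pads) lies 11 mm behind it; z points along the fingers, y is the line along which they close (so a half turn about z gives the same grasp; the last joint's range is limited). The gripper opens to 85 mm and grips with 20 to 120 N. Pads are 22 mm wide; open, the fingers measure 114 mm over their backs; the gripper's body (76 mm by 85 mm) begins 54 mm behind the grasp point. The pads swing forward as they close: fully open they stand 13 mm farther back than shut.
Start: joints at [1.06, 0.417, -0.01, 1.614, 0.005, 1.111, -0.053], TCP at [282.378, -557.553, 239.26] pointing down, gripper open.
Joint ranges: [-2.81, 2.81], [-0.39, 2.02], [-1.27, 1.25], [0.06, 2.57], [-1.19, 4.33], [0.19, 2], [-2.82, 2.82]. Speed limits (rad/s): [1.89, 1.89, 2.39, 2.39, 3.01, 3.01, 3.01].

INTERFACE

Orientations are given as a unit quaternion [w, x, y, z].
In Python, from plant import bot gives the robot as it stands. The module is installed in compiled form; this text tells all that it offers.
- The arm moves only by the tool servo_tool, never from a script. Its argument "steps" is a list of rows, each a list of 3 entries, a list of its own where there are three numbers: the turn, a rotation vector about the world's x, y, z in units of 6 degrees (1.0 is 6 degrees), then the shift along the world's x, y, z in units of 30 mm (1.0 is 30 mm), then the opening, from 0 (shut) to 1 (fully open). In form: [[[rx, ry, rz], [x, y, z], grip], ...]. A call has 1 to 10 rows; each row shifts and turns the commanded pose from where the row before left it; what a row does not reach is not made up. A row lasts 1/12 s, in which the tool goes at most 41.7 mm and 7.16 degrees, less where a joint would pass 70% of its speed; a pose out of reach is approached as far as the arm can. A call is refused whole if a number of a shift passes 1 or a number of a turn 1, either way. A call with a gripper value outside its range is refused whole. The fingers move at their own pace and stop on an object; "grip_force" is the grip in N (left out, the last holds). Time passes only in rows, so rows that do not move let the fingers close. It gives the time, the measured TCP pose, the force, the opening and the grip force at its end, in the units of the state.
- bot.observe(): the state, without advancing time (a new reading comes with each control period).
- bot.get_image(name): name is "scene" or "top" or "wrist"; returns the picture (480x640x3 uint8, red, green, blue); there is no depth.
- bot.camera_params(name): a dict with "fx", "fy", "cx", "cy" (pixels), "xyz" and "rotation" of the camera in the world. Camera axes: x right, y down, z forward; pixel columns grow to the right and rows downward; lengths in mm; the calibration is good to about 2 mm. A picture is of the moment at which its call begins: read the wrist's pose just before it. camera_params takes no time and is no camera call; for the wrist camera it gives the pose at the moment of the call.
- bot.finish_job(): hands the job in; it is judged then, once.
The state is a dict: "time": time; "joint_positions": joint angles; "qd": joint speeds; "tau": joint torques, N m; "ee_pos": TCP position; "eef_rot": TCP orientation; "ft_force": force on the tool from outside, world axes, zero at the start; "wrist_torque": the same for the moment, N m; "finger_gap": finger opening in mm; "finger_force": force on a finger pad.
Only numpy, scipy, OpenCV 4.12 (cv2) and the standard library are available. Lean on these libraries where they do the work, as an engineer would, in place of code of your own. Each camera call takes 0.05 s, during which the arm holds its last target. There are 200 camera calls.

TASK

Slide the steel drip tray along its guide, in under the nozzle arm, until it is fully home against its orange stop. Then pull the red latch handle sideways, away from the arm, against its spring, and with it held open lift the nozzle arm off its ball until the blue coupler is at least 7 cm higher than it was, so that the nozzles can be wiped. Leave the tray home and the other things on the bench undisturbed, and finish while holding the arm raised: do not let go or set it down.

Things in the scene. Friction and masses are not known exactly. Their poses are not given: they have to be found in the camera images.
- station: white base plate, fixed to the bench, 360 x 200 x 10 mm, with a 150 mm wide tray guide running out to 298 mm on its -y side. Origin on the bench below the arm; z up, y to the left, x along the nozzle arm from ball to hinge, away from the robot. At x 160 to 216 mm an orange pump block 90 mm tall; at x 110 to 150 mm hinge cheeks 105 mm tall; guide rails at x -61 and +61 mm, tops at z 22 mm
- ball (a point): centre of the steel ball (40 mm, flat underside) on its 16 mm neck, at station x -110 mm, y 0; 65 mm above the bench, its top at 85 mm
- tray_stop (a point): middle of the orange stop block's right (-y) face, which the tray's left end meets when home; at station x 0, y 76 mm, block 80 x 10 mm, top 32 mm above the bench
- hinge_point (a point): centre of the nozzle arm's hinge, 130 mm along the station's x and 85 mm above the bench; the hinge line runs along the station's y
- nozzle_arm: aluminium bar 34 mm wide, 217 mm long from its hinge, top 100 mm and underside 70 mm above the bench when down; under it a 95 x 48 mm block with brass nozzles that end 42 mm above the bench, 8 mm over the tray's rim. Carries the blue coupler and the latch. Origin on the hinge, x from ball to hinge, z up when down
- lift_angle (a joint): angle of the nozzle arm about its hinge, rad: 0 down on the ball, grows as the coupler end rises, at most 0.8. It falls back when let go (2 to 5 N to hold at the coupler)
- coupler (a point): a point in the blue cap on the end of the nozzle arm, 56 x 58 mm, that sits over the ball; it turns with the arm. Point on the ball's vertical axis at the height of the hinge (85 mm above the bench when down), 240 mm from the hinge line; its top is 15 mm above the point. Raising it 70 mm is an arm angle of about 0.3 rad
- latch (a joint): travel of the coupler's spring latch, m: 0 shut, grows as it is pulled along station +y (left, away from the arm), stop at 0.016. Its pawl under the ball blocks the arm (2 mm play) until the latch is past about 0.009. Spring 4 N shut to 8 N fully open; it springs shut when let go, so hold it open while lifting off the ball
- latch_grip (a point): grip point in the red upright latch handle: flat plate 10 mm thick along station y, 26 mm wide along x, 50 mm to the left (+y) of the coupler's middle. Point 137 mm above the bench with the arm down, 13 mm below the plate's top (150 mm); faces look to +y and -y, both free for 50 mm below the top. Gripped across its 10 mm it can turn between the pads as the arm swings up
- tray (a joint): how far the drip tray stands out from home along its guide, m: 0 fully home against the stop under the nozzle arm, grows towards the station's -y (right), at most 0.17; it slides with about 2 N of friction and stays where it is left
- tray_grip (a point): grip point in the black upright handle at the right (-y) end of the steel drip tray (110 x 150 x 22 mm, rim 34 mm above the bench): flat plate 10 mm thick along station y, 26 mm wide along x. Point 73 mm above the bench, 12 mm below the plate's top (85 mm), 105 mm to the -y side of the tray's middle; with the tray home, 105 mm right of the arm's middle line
- label_roll: roll of white and brown labels standing on end, 80 mm across, 50 mm tall; bystander; origin at the centre of its underside
- nozzle_cup: yellow plastic cup, 64 mm across, 75 mm tall; bystander; origin at the centre of its underside
- scraper: steel bench scraper lying flat, blade 120 x 90 mm along its +x, white grip 100 mm long and 16 mm tall across it at the origin; bystander
- mould_stack: two stacked chocolate moulds, 275 x 135 x 49 mm; bystander; origin at the centre of its underside
- tape_stand: blue tape dispenser with a roll, 150 x 55 mm, 95 mm tall; bystander; origin at the centre of its underside
- bowl: white plastic bowl, 190 mm across, 85 mm tall; bystander; origin at the centre of its underside
- flask: blue drinking bottle, 72 mm across, 210 mm tall; bystander; origin at the centre of its underside

How it is judged (in metres and radians):
On the way, in this order (a step that is already met when the one before it is completed fails the run):
1. the drip tray is fully home (within 5 mm) under the nozzle arm (value of joint tray below 0.005 m), for 0.2 s.
2. the latch is pulled open, past 9 mm (value of joint latch above 0.009 m), for 0.1 s.
3. the nozzle arm is lifted off the ball, past 0.25 rad (value of joint lift_angle above 0.25 rad), for 0.1 s.
At the end, for the whole second after the job is handed in: Through the last second the robot's fingers hold the nozzle arm (over 2 N on the arm, its coupler or latch) still (under 0.05 rad/s) at more than 0.25 rad, its coupler point more than 140 mm above the bench (over 55 mm up), no loose thing touches the arm, and the drip tray is home within 6 mm (value of joint lift_angle above 0.25 rad and velocity of joint lift_angle between -0.05 and 0.05 rad/s and height (world z) of coupler above 0.14 m and contact force between the fingers and nozzle_arm above 2 N and value of joint tray below 0.006 m and contact force between nozzle_arm and label_roll below 0.2 N and contact force between nozzle_arm and nozzle_cup below 0.2 N and contact force between nozzle_arm and scraper below 0.2 N and contact force between nozzle_arm and mould_stack below 0.2 N and contact force between nozzle_arm and tape_stand below 0.2 N and contact force between nozzle_arm and bowl below 0.2 N and contact force between nozzle_arm and flask below 0.2 N); the arm keeps its last pose, push and grip.
It fails at once if the nozzle arm is lifted (past 0.1 rad) while the drip tray is not home (more than 10 mm out) (value of joint lift_angle above 0.1 rad and value of joint tray above 0.01 m).
It fails at once if another thing on the bench is moved by more than 25 mm (distance of any of label_roll, nozzle_cup, scraper, mould_stack, tape_stand, bowl, flask from where it was at the start of the episode above 0.025 m).
It also fails if it takes over 42 s, if anything falls off the work surface, if the arm or the gripper's body presses on something with over 40 N, if the wrist force passes 120 N, or if a joint passes its speed limit or range.

## Working session

There is one attempt and no reset: what is moved stays moved. The work goes in short steps, Python scripts to look and compute and a tool call to move; the robot and the scene stay as the last step left them, time stands still between calls to the robot, and variables do not carry over. Pictures are saved under pics/ and viewed, at most 10 in all, crops included, and the job is handed in when it is done.

Besides the shell and the picture viewer there is one more tool, called after ">>>" as name(argument=value, ...), one argument or row to a line, values as JSON. servo_tool: Moves the arm, as the interface text tells. Its arguments: {"type":"object","properties":{"steps":{"type":"array","items":{"type":"array"}},"grip_force":{"type":"number"}},"required":["steps"]}

```bash
mkdir -p pics; cat > h.py <<'E'
import numpy as np,cv2
from plant import bot
def snap(n,f):
    p=bot.camera_params(n); im=bot.get_image(n); cv2.imwrite(f'pics/{f}.png',im[:,:,::-1]); return im,p
def ray(p,u,v):
    R=np.array(p['rotation']); 
    return np.array(p['xyz']),R@np.array([(u-p['cx'])/p['fx'],(v-p['cy'])/p['fy'],1])
def onz(p,u,v,z):
    o,d=ray(p,u,v); return o+d*(z-o[2])/d[2]
def proj(p,X):
    c=np.array(p['rotation']).T@(np.array(X)-p['xyz']); return p['fx']*c[0]/c[2]+p['cx'],p['fy']*c[1]/c[2]+p['cy']
E
python3 - <<'E'
from h import *
for n in('top','scene'):
    im,p=snap(n,n+'0'); print(n,p)
s=bot.observe(); print(s)
E
```

```text
top {'fx': 452.9888908346852, 'fy': 452.9888908346852, 'cx': 320.04611837655006, 'cy': 241.6761164122971, 'xyz': array([ 401.94246876,    9.90634078, 1342.72634789]), 'rotation': array([ 0.03905621, -0.6960716 ,  0.71641501, -0.02661705])}
scene {'fx': 441.85955376321033, 'fy': 441.85955376321033, 'cx': 323.20795873196454, 'cy': 228.6697524472288, 'xyz': array([1313.37533233,   20.89206074, 1186.31455801]), 'rotation': array([-0.21839945,  0.66693543,  0.67530662, -0.22684748])}
{'time': 0.1, 'joint_positions': array([ 1.06054727,  0.4178992 , -0.01028011,  1.6140862 ,  0.004715  ,
        1.11071288, -0.05300875]), 'qd': array([-0.00029605, -0.00131188,  0.00054611, -0.002154  ,  0.00073782,
       -0.00197048,  0.00174142]), 'tau': array([-1.96583474e-04, -8.65823936e+01,  6.79304246e-01, -4.35643137e+01,
        1.91724353e-02,  4.88453006e-03, -1.30829026e-04]), 'ee_pos': array([ 282.20121568, -557.33331968,  238.74402859]), 'eef_rot': array([-5.11530474e-04,  9.72661403e-01,  2.32227264e-01, -1.77469052e-04]), 'ft_force': array([ 0.95215621,  0.62512472, -0.10079181]), 'wrist_torque': array([ 0.01993512, -0.0157067 ,  0.03138183]), 'finger_force': 0.0, 'finger_gap': 85.15839478943683}
```

View pics/top0.png

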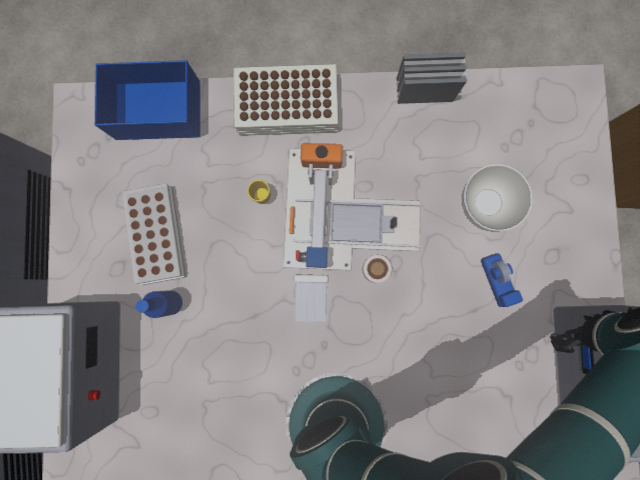

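View pics/scene0.png

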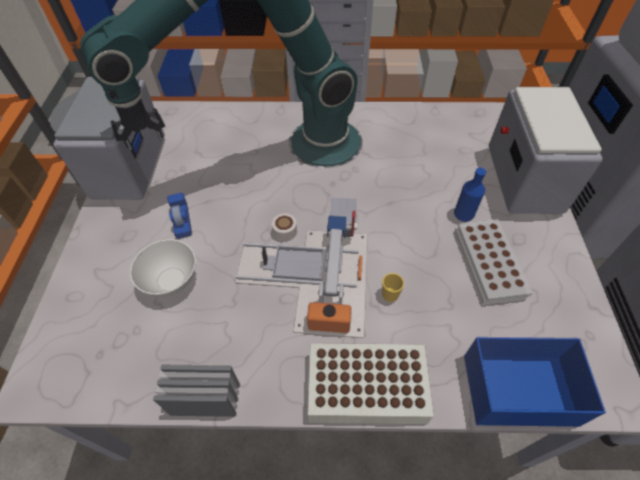

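The top view shows the station at about (320,208), with the tray out to the right (handle ~(392,223)), the coupler at (316,257) and the red handle at (299,255). The label roll is at (377,268), close to the tray handle. I'll enlarge this area.

```bash
sed -i "s/R=np.array(p\['rotation'\]);/R=rot(p)/; s/np.array(p\['rotation'\]).T/rot(p).T/; 2a from scipy.spatial.transform import Rotation as Ro\ndef rot(p): q=p['rotation']; return Ro.from_quat([q[1],q[2],q[3],q[0]]).as_matrix()" h.py
python3 - <<'E'
import cv2
a=cv2.imread('pics/top0.png')[135:285,275:435]; cv2.imwrite('pics/c1.png',cv2.resize(a,None,fx=4,fy=4,interpolation=cv2.INTER_CUBIC)[:,:800])
b=cv2.imread('pics/scene0.png')[190:345,230:380]; cv2.imwrite('pics/c2.png',cv2.resize(b,None,fx=3.8,fy=3.8,interpolation=cv2.INTER_CUBIC))
E
```

```text
(no output)
```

View pics/c1.png

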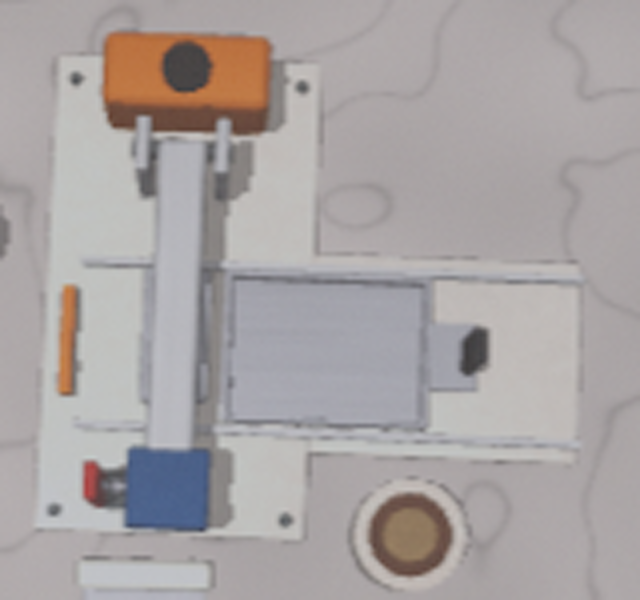

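View pics/c2.png

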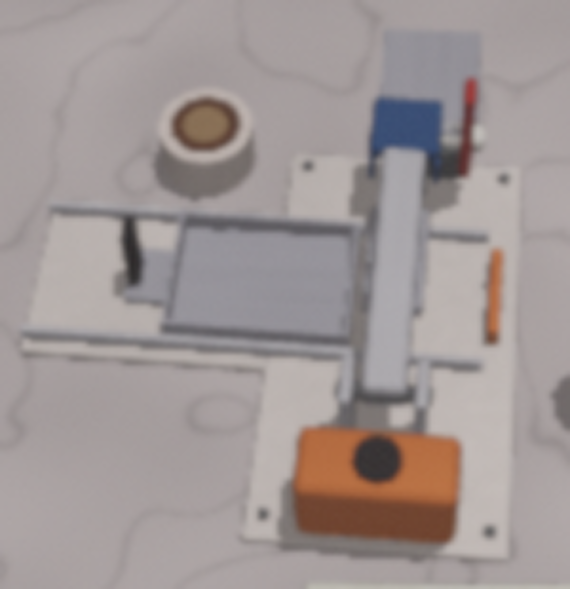

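The enlarged top crop shows the coupler top centred at crop (168,488), the stop's top at (67,340), the guide end corners at (582,263) and (574,463), the red handle top at (92,482) and the black handle top at (480,345).

```bash
cat > fit.py <<'E'
from h import *
from scipy.optimize import least_squares
p=dict(zip(('top','scene'),(bot.camera_params('top'),bot.camera_params('scene'))))
T=lambda x,y:(275+x/4,135+y/4); S=lambda x,y:(230+x/3.8,190+y/3.8)
obs=[('top',(75,-298,10),T(582,265)),('top',(-75,-298,10),T(574,463)),('top',(0,81,32),T(67,340)),('top',(-110,0,100),T(169,488)),
('top',(188,0,90),T(188,70)),
('scene',(0,81,32),S(495,285)),('scene',(75,-298,10),S(23,352)),('scene',(-110,0,100),S(408,115)),
('scene',(-110,50,150),S(471,82))]
def W(q,X):
    c,s=np.cos(q[2]),np.sin(q[2]); return np.array([q[0]+c*X[0]-s*X[1],q[1]+s*X[0]+c*X[1],X[2]])
def res(q): return np.concatenate([np.subtract(proj(p[c],W(q,X)),o) for c,X,o in obs])
r=least_squares(res,[480,0,0],loss='soft_l1'); q=r.x
if __name__=='__main__':
    print(q,np.degrees(q[2])); print(res(q).reshape(-1,2).round(1))
    for n,X in dict(latch=(-110,50,137),coupler=(-110,0,85),hinge=(130,0,85),trayhome=(0,-105,73)).items(): print(n,W(q,X).round(1))
    for w,c,z in (('top',T(475,350),80),('top',T(482,337),85),('top',T(92,468),150),('scene',S(128,219),85),('scene',S(471,82),150),('top',T(409,533),50)):
        X=onz(p[w],*c,z); d=X[:2]-q[:2]; cc,s=np.cos(q[2]),np.sin(q[2]); print(w,X.round(1),'station',(cc*d[0]+s*d[1]).round(1),(-s*d[0]+cc*d[1]).round(1))
E
python3 fit.py
```

```text
[584.9180274   33.80473839  12.49767573] 716.064072824355
[[-0.4 -0.4]
 [ 0.6  0.5]
 [-0.8  0. ]
 [-0.8  0.3]
 [-1.1 -0.1]
 [-0.1 -0.1]
 [-1.3 -1.4]
 [-0.9  1.1]
 [-0.6  0.7]]
latch [478.6  91.2 137. ]
coupler [475.2  41.4  85. ]
hinge [714.6  24.9  85. ]
trayhome [577.7 -70.9  73. ]
top [ 567.7 -177.5   80. ] station -2.6 -212.0
top [ 576.1 -182.    85. ] station 6.0 -215.9
top [487.7  88.3 150. ] station -100.7 47.7
scene [ 565.5 -178.3   85. ] station -4.8 -212.9
scene [475.9  93.  150. ] station -112.8 51.6
top [ 442.  -129.6   50. ] station -131.4 -172.8
```

The fit is consistent to about 1 px. Station yaw is -3.9°, and the tray handle is near (570,-178), about 108 mm out. Moving above it now.

>>> servo_tool(
  steps=[
    [[0,0,-0.34],[0.64,0.84,0],0.7],
    [[0,0,-0.34],[0.64,0.84,0],0.7],
    [[0,0,-0.34],[0.64,0.84,0],0.7],
    [[0,0,-0.34],[0.64,0.84,0],0.7],
    [[0,0,-0.34],[0.64,0.84,0],0.7],
    [[0,0,-0.34],[0.64,0.84,0],0.7],
    [[0,0,-0.34],[0.64,0.84,0],0.7],
    [[0,0,-0.34],[0.64,0.84,0],0.7],
    [[0,0,-0.34],[0.64,0.84,0],0.7],
    [[0,0,-0.34],[0.64,0.84,0],0.7],
  ],
)

```text
time: 0.93
ee_pos: [475.0, -304.1, 239.1]
eef_rot: [-0.0, 0.998, 0.055, -0.0]
ft_force: [0.5, 0.1, 0.5]
finger_gap: 59.8
finger_force: 0.0
```

>>> servo_tool(
  steps=[
    [[0,0,-0.35],[0.64,0.84,0],0.7],
    [[0,0,-0.35],[0.64,0.84,0],0.7],
    [[0,0,-0.35],[0.64,0.84,0],0.7],
    [[0,0,-0.35],[0.64,0.84,0],0.7],
    [[0,0,-0.35],[0.64,0.84,0],0.7],
    [[0,0,0],[0,0,0],0.7],
    [[0,0,0],[0,0,0],0.7],
  ],
)

```text
time: 1.52
ee_pos: [571.0, -177.6, 238.7]
eef_rot: [-0.0, 0.999, -0.034, -0.0]
ft_force: [-1.1, -0.7, 0.0]
finger_gap: 60.3
finger_force: 0.0
```

```bash
python3 - <<'E'
from h import *
im,p=snap('wrist','w1')
s=bot.observe();print(s['ee_pos'],p['xyz'],p['rotation'],p['fx'])
print(proj(p,[570.3,-178.7,85]),proj(p,[571,-177.6,85]))
E
```

```text
[ 570.32356737 -179.24506462  238.83314612] [ 652.15576417 -183.00844768  372.2223459 ] [-0.11075185 -0.67348409  0.72118025  0.11854221] 391.7589311227562
(np.float64(322.2491967813703), np.float64(217.83732768188986)) (np.float64(320.7454737844076), np.float64(217.04896876088992))
```

View pics/w1.png

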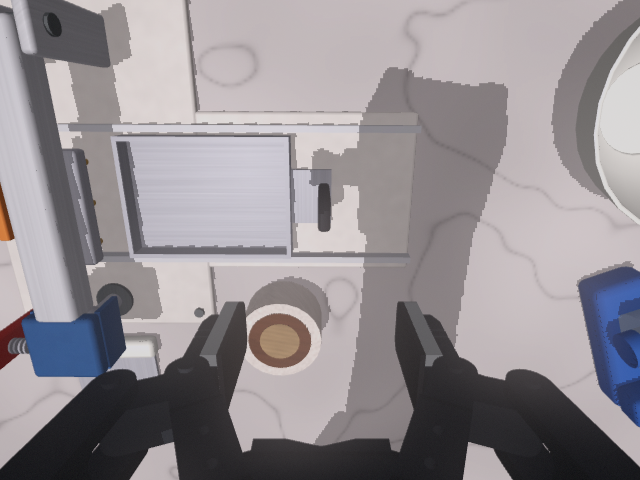

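The handle's top shows at about (324,217) against a prediction of (322,218), so the position is confirmed. I'll descend and grip.

>>> servo_tool(
  steps=[
    [[0,0,0],[0,0,-0.9],0.7],
    [[0,0,0],[0,0,-0.9],0.7],
    [[0,0,0],[0,0,-0.9],0.7],
    [[0,0,0],[0,0,-0.9],0.7],
    [[0,0,0],[0,0,-0.9],0.7],
    [[0,0,0],[0,0,-0.9],0.7],
    [[0,0,0],[0,0,-0.5],0.7],
    [[0,0,0],[0,0,0],0.3],
    [[0,0,0],[0,0,0],0.1],
  ],
  grip_force=25,
)

```text
time: 2.32
ee_pos: [569.7, -180.5, 62.1]
eef_rot: [-0.0, 0.999, -0.036, -0.001]
ft_force: [0.5, -0.9, 0.6]
finger_gap: 36.5
finger_force: 0.0
```

>>> servo_tool(
  steps=[
    [[0,0,0],[0,0,0],0],
    [[0,0,0],[0,0,0],0],
    [[0,0,0],[0,0,0],0],
    [[0,0,0],[0,0,0],0],
    [[0,0,0],[0,0,0],0],
  ],
)

```text
time: 2.73
ee_pos: [571.0, -180.1, 63.8]
eef_rot: [0.0, 0.999, -0.035, 0.001]
ft_force: [-2.6, -0.8, 8.1]
finger_gap: 9.8
finger_force: 29.9
```

>>> servo_tool(
  steps=[
    [[0,0,0],[0.023,0.33,0],0],
    [[0,0,0],[0.023,0.33,0],0],
    [[0,0,0],[0.023,0.33,0],0],
    [[0,0,0],[0.023,0.33,0],0],
    [[0,0,0],[0.023,0.33,0],0],
    [[0,0,0],[0.023,0.33,0],0],
    [[0,0,0],[0.023,0.33,0],0],
    [[0,0,0],[0.023,0.33,0],0],
    [[0,0,0],[0.023,0.33,0],0],
    [[0,0,0],[0,0,0],0],
  ],
)

```text
time: 3.57
ee_pos: [577.6, -88.5, 63.8]
eef_rot: [-0.0, 0.999, -0.034, 0.001]
ft_force: [-1.1, 2.4, 7.3]
finger_gap: 9.5
finger_force: 29.8
```

>>> servo_tool(
  steps=[
    [[0,0,0],[0.01,0.13,0],0],
    [[0,0,0],[0.01,0.13,0],0],
    [[0,0,0],[0.01,0.13,0],0],
    [[0,0,0],[0,0,0],0],
  ],
)

```text
time: 3.9
ee_pos: [578.3, -78.3, 63.7]
eef_rot: [0.0, 0.999, -0.035, 0.001]
ft_force: [-1.8, 2.4, 8.2]
finger_gap: 9.4
finger_force: 29.9
```

>>> servo_tool(
  steps=[
    [[0,0,0],[0.005,0.07,0],0],
    [[0,0,0],[0.005,0.07,0],0],
    [[0,0,0],[0,0,0],0],
  ],
)

```text
time: 4.15
ee_pos: [578.6, -74.5, 63.7]
eef_rot: [0.0, 0.999, -0.035, 0.001]
ft_force: [-1.5, 0.7, 8.7]
finger_gap: 9.8
finger_force: 29.9
```

>>> servo_tool(
  steps=[
    [[0,0,0],[0.005,0.07,0],0],
    [[0,0,0],[0.005,0.07,0],0],
    [[0,0,0],[0,0,0],0],
  ],
)

```text
time: 4.4
ee_pos: [578.8, -71.3, 63.8]
eef_rot: [0.001, 0.999, -0.036, 0.001]
ft_force: [-3.1, -4.3, 8.7]
finger_gap: 9.5
finger_force: 30.0
```

>>> servo_tool(
  steps=[
    [[0,0,0],[0.005,0.07,0],0],
    [[0,0,0],[0,0,0],0],
  ],
)

```text
time: 4.57
ee_pos: [578.8, -71.2, 63.8]
eef_rot: [0.002, 0.999, -0.036, 0.001]
ft_force: [-2.8, -14.8, 10.2]
finger_gap: 9.6
finger_force: 30.0
```

Tray contact came at y=-71.2, against -70.9 predicted, with force building, so the tray is home. Next: relax, release, rise.

>>> servo_tool(
  steps=[
    [[0,0,0],[0,0,0],0],
    [[0,0,0],[0,0,0],0],
    [[0,0,0],[0,-0.03,0],0],
    [[0,0,0],[0,0,0],0.15],
    [[0,0,0],[0,0,0],0.35],
    [[0,0,0],[0,0,0],0.35],
  ],
)

```text
time: 5.07
ee_pos: [578.5, -68.9, 62.7]
eef_rot: [-0.0, 0.999, -0.035, 0.0]
ft_force: [-1.2, 0.0, -1.1]
finger_gap: 29.7
finger_force: 0.0
```

>>> servo_tool(
  steps=[
    [[0,0,0],[0,0,0.4],0.35],
    [[0,0,0],[0,0,0.8],0.5],
    [[0,0,0],[0,0,1],0.6],
    [[0,0,0],[0,0,1],0.6],
    [[0,0,0],[0,0,1],0.6],
    [[0,0,0],[0,0,1],0.6],
    [[0,0,0],[0,0,0.6],0.6],
    [[0,0,0],[0,0,0],0.6],
  ],
)

```text
time: 5.73
ee_pos: [579.8, -69.0, 241.5]
eef_rot: [0.0, 0.999, -0.035, 0.003]
ft_force: [1.2, -0.3, 0.5]
finger_gap: 50.9
finger_force: 0.0
```

```bash
python3 - <<'E'
from h import *
im,p=snap('wrist','w2'); t,pt=snap('top','top2')
cv2.imwrite('pics/m2.png',np.hstack([cv2.resize(im[:,:,::-1],(440,330)),cv2.resize(t[150:285,275:435,::-1],(360,330),interpolation=cv2.INTER_CUBIC)]))
s=bot.observe();print(s['time'],s['ee_pos'],s['joint_positions'],s['ft_force'])
E
```

```text
5.8333 [578.36937518 -68.95545162 237.42113945] [ 0.17317152  0.34634336 -0.13448861  1.7227565   0.05174972  1.07430485
 -1.61895337] [-0.44510234  0.02344627 -0.45300653]
```

View pics/m2.png

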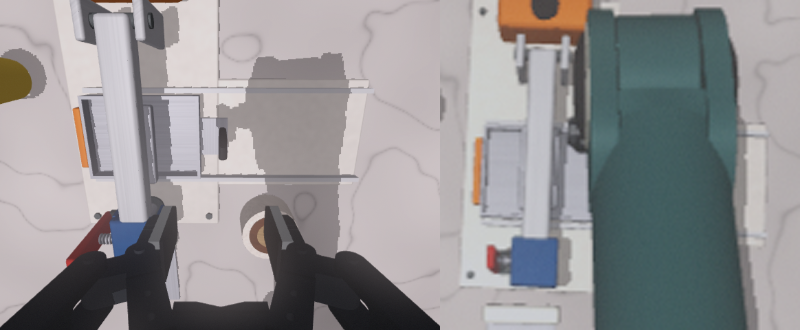

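The tray is home: its left end touches the orange stop. The red handle is standing beside the blue coupler. Moving above the latch.

>>> servo_tool(
  steps=[
    [[0,0,0],[-0.42,0.67,0],0.6],
    [[0,0,0],[-0.42,0.67,0],0.6],
    [[0,0,0],[-0.42,0.67,0],0.6],
    [[0,0,0],[-0.42,0.67,0],0.6],
    [[0,0,0],[-0.42,0.67,0],0.6],
    [[0,0,0],[-0.42,0.67,0],0.6],
    [[0,0,0],[-0.42,0.67,0],0.6],
    [[0,0,0],[-0.42,0.67,0],0.6],
    [[0,0,0],[0,0,0],0.6],
    [[0,0,0],[0,0,0],0.6],
  ],
)

```text
time: 6.67
ee_pos: [476.6, 92.4, 235.8]
eef_rot: [0.0, 0.999, -0.034, -0.001]
ft_force: [0.0, 0.2, 0.4]
finger_gap: 51.2
finger_force: 0.0
```

```bash
python3 - <<'E'
from h import *
im,p=snap('wrist','w3')
s=bot.observe();print(s['time'],s['ee_pos'],s['eef_rot'],s['joint_positions'])
print(proj(p,[478.6,91.2,150]),proj(p,[478.6+13,90.3,150]),proj(p,[478.6-13,92.1,150]))
E
```

```text
6.7167 [477.15643968  91.52283754 235.81255873] [ 1.29820335e-04  9.99391185e-01 -3.48858053e-02 -4.72533482e-04] [-0.03679924  0.18126887 -0.24092173  1.94716833  0.05045929  1.01983004
 -1.94097761]
(np.float64(322.53996604097136), np.float64(244.74019800068575)) (np.float64(322.5726513188855), np.float64(223.7624128905197)) (np.float64(322.50843167522135), np.float64(264.97931452366635))
```

View pics/w3.png

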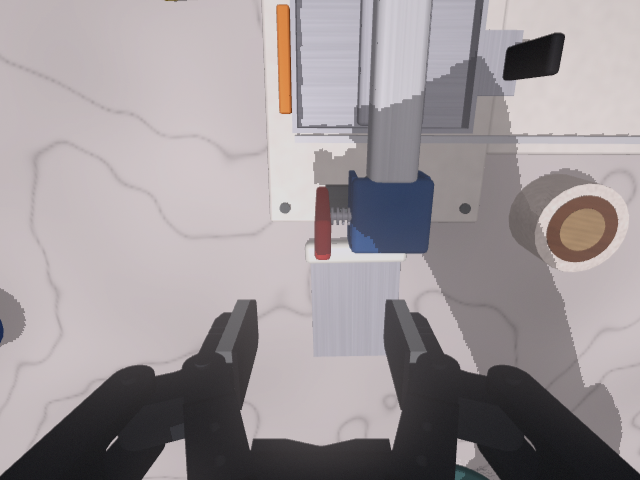

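The handle's top is centred at about (323,240), against (322.5,245) predicted, so the aim is good. One numeric check on the gap between tray and stop.

```bash
python3 - <<'E'
from fit import *
p=bot.camera_params('wrist')
for y,z in((76,32),(86,32),(76,22),(76,34),(73,34),(71,34)): print(y,z,proj(p,W(q,(-30,y,z))))
im=cv2.imread('pics/w3.png'); print(im[80,272:306].tolist())
E
```

```text
76 32 (np.float64(288.6114582536649), np.float64(104.02767129720758))
86 32 (np.float64(276.3474284247072), np.float64(104.05572108057024))
76 22 (np.float64(289.5192251317981), np.float64(104.0312826846311))
76 34 (np.float64(288.42340572725135), np.float64(104.02692316401917))
73 34 (np.float64(292.12451637671103), np.float64(104.01845814002957))
71 34 (np.float64(294.5919106109109), np.float64(104.01281482012843))
[[214, 215, 222], [214, 216, 221], [214, 215, 221], [213, 214, 221], [213, 214, 221], [214, 216, 222], [113, 137, 176], [65, 123, 201], [78, 143, 218], [78, 144, 219], [78, 142, 219], [76, 140, 219], [75, 139, 219], [75, 138, 218], [73, 137, 217], [74, 137, 218], [68, 129, 208], [55, 111, 189], [30, 66, 123], [167, 164, 175], [204, 195, 199], [206, 197, 200], [206, 197, 200], [207, 197, 200], [132, 124, 126], [106, 99, 100], [124, 116, 118], [126, 118, 120], [126, 117, 120], [127, 118, 121], [126, 117, 120], [197, 187, 191], [201, 191, 194], [200, 191, 194]]
```

The pixels next to the stop are the tray's rim, which sits directly against the orange face. The tray is home. Descending and gripping the latch handle.

>>> servo_tool(
  steps=[
    [[0,0,0],[0.05,0,-0.7],0.5],
    [[0,0,0],[0,0,-0.7],0.5],
    [[0,0,0],[0,0,-0.7],0.5],
    [[0,0,0],[0,0,-0.7],0.5],
    [[0,0,0],[0,0,-0.6],0.5],
    [[0,0,0],[0,0,-0.27],0.5],
    [[0,0,0],[0,0,0],0.5],
    [[0,0,0],[0,0,0],0.3],
  ],
  grip_force=40,
)

```text
time: 7.38
ee_pos: [479.1, 91.2, 126.3]
eef_rot: [0.0, 0.999, -0.036, -0.0]
ft_force: [-0.4, -0.4, -0.1]
finger_gap: 32.0
finger_force: 0.0
```

>>> servo_tool(
  steps=[
    [[0,0,0],[0,0,0],0.15],
    [[0,0,0],[0,0,0],0],
    [[0,0,0],[0,0,0],0],
    [[0,0,0],[0,0,0],0],
    [[0,0,0],[0,0,0],0],
    [[0,0,0],[0,0,0],0],
  ],
)

```text
time: 7.88
ee_pos: [479.6, 91.4, 127.1]
eef_rot: [0.0, 0.999, -0.035, 0.001]
ft_force: [-0.3, -3.8, 7.6]
finger_gap: 9.4
finger_force: 43.9
```

>>> servo_tool(
  steps=[
    [[0,0,0],[0.007,0.1,0],0],
    [[0,0,0],[0.007,0.1,0],0],
    [[0,0,0],[0.007,0.1,0],0],
    [[0,0,0],[0.007,0.1,0],0],
    [[0,0,0],[0.003,0.05,0],0],
    [[0,0,0],[0,0,0],0],
    [[0,0,0],[0,0,0],0],
    [[0,0,0],[0,0,0],0],
  ],
)

```text
time: 8.55
ee_pos: [480.5, 104.3, 127.0]
eef_rot: [0.0, 0.999, -0.036, 0.001]
ft_force: [-0.1, -6.8, 9.0]
finger_gap: 9.0
finger_force: 43.8
```

>>> servo_tool(
  steps=[
    [[0,0,0],[0.038,-0.003,0.16],0],
    [[0,0,0],[0.038,-0.003,0.16],0],
    [[0,0,0],[0,0,0],0],
  ],
)

```text
time: 8.8
ee_pos: [482.3, 103.9, 136.4]
eef_rot: [0.001, 0.999, -0.036, 0.0]
ft_force: [1.3, -7.0, -4.8]
finger_gap: 9.3
finger_force: 41.8
```

>>> servo_tool(
  steps=[
    [[0,0,0],[0.044,-0.003,0.158],0],
    [[0,0,0],[0.044,-0.003,0.158],0],
    [[0,0,0],[0.05,-0.004,0.156],0],
    [[0,0,0],[0.05,-0.004,0.156],0],
    [[0,0,0],[0.056,-0.004,0.154],0],
    [[0,0,0],[0.056,-0.004,0.154],0],
    [[0,0,0],[0.063,-0.004,0.151],0],
    [[0,0,0],[0.063,-0.004,0.151],0],
    [[0,0,0],[0,0,0],0],
  ],
)

```text
time: 9.55
ee_pos: [494.7, 102.9, 173.4]
eef_rot: [0.001, 0.999, -0.036, -0.0]
ft_force: [-2.4, -7.3, -3.3]
finger_gap: 9.2
finger_force: 40.6
```

>>> servo_tool(
  steps=[
    [[0,0,0],[0.069,-0.005,0.149],0],
    [[0,0,0],[0.069,-0.005,0.149],0],
    [[0,0,0],[0.074,-0.005,0.146],0],
    [[0,0,0],[0.074,-0.005,0.146],0],
    [[0,0,0],[0.08,-0.005,0.143],0],
    [[0,0,0],[0.08,-0.005,0.143],0],
    [[0,0,0],[0.086,-0.006,0.139],0],
    [[0,0,0],[0.086,-0.006,0.139],0],
    [[0,0,0],[0,0,0],0],
    [[0,0,0],[0,0,0],0],
  ],
)

```text
time: 10.38
ee_pos: [512.9, 101.6, 207.5]
eef_rot: [0.001, 0.999, -0.036, -0.001]
ft_force: [-2.8, -7.0, -2.8]
finger_gap: 9.2
finger_force: 39.9
```

>>> servo_tool(
  steps=[
    [[0,0,0],[0,0,0],0],
    [[0,0,0],[0,0,0],0],
    [[0,0,0],[0,0,0],0],
  ],
)

```text
time: 10.63
ee_pos: [512.8, 101.6, 207.3]
eef_rot: [0.001, 0.999, -0.036, -0.001]
ft_force: [-3.2, -7.1, -2.3]
finger_gap: 9.6
finger_force: 39.9
```

```bash
python3 - <<'E'
from h import *
im,p=snap('wrist','w4');t,_=snap('scene','s4')
cv2.imwrite('pics/m4.png',np.hstack([cv2.resize(im[:,:,::-1],(400,300)),cv2.resize(t[190:345,230:400,::-1],(400,300),interpolation=cv2.INTER_CUBIC)]))
E
```

```text
(no output)
```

View pics/m4.png

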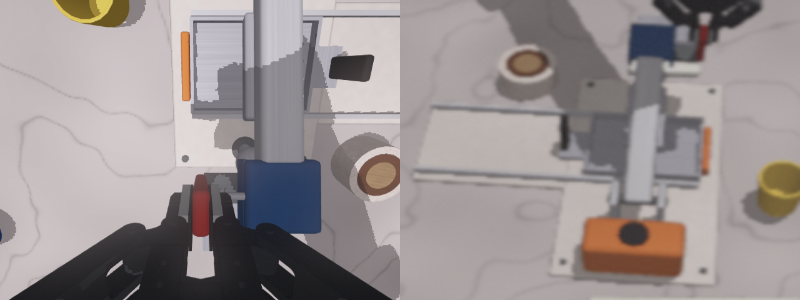

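The nozzle arm is raised clear of the exposed ball, the fingers hold the red handle at about (200,205), and the tray still touches the orange stop. TCP is up 80 mm and steady, so I'm handing in.

```bash
python3 -c "
from plant import bot
print(bot.finish_job())"
```

```text
the job is handed in; nothing more can be done
None
```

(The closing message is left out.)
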